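Set the wing nut and close the cam lever of the leaf press

TASK

Close the leaf press with the green board. First, with its red cam lever still open, turn its black wing nut clockwise until the wing stands square across the aluminium bar with the white tip on the lever's open side (that setting makes the lever meet firm resistance midway); then swing the lever fully closed, over the bar, and let go. Leave the press with the blue board untouched.

Things in the scene. Friction and masses are not known exactly. Their poses are not given: they have to be found in the camera images.
- press: Leaf press with the dark green board, fixed to the bench; plywood base 150 x 210 mm. Origin: centre of the base's underside, on the bench; z up, x and y along the base's short and long sides. An aluminium bar 26 mm wide runs along y, top at z 57. Upright axes: wing nut at x 0, y +65 mm; cam lever at x 0, y -65 mm. Board and bar sink up to 3 mm as the lever closes.
- nut (a joint): Green press's black wing nut: upright wing 46 long, 12 thick, z 68 to 97 mm, one end white on top. Value in rad, grows clockwise from above, range 0 to 2, starts 0 to 0.4. White end points at angle pi + 1.2 - value from the press's x axis (counter-clockwise positive): at the wanted 1.2 it points to -x, wing square to the bar. Turns stiffly throughout (0.4 N m), stays where left.
- lever (a joint): Green press's red lever: flat arm, upright round peg 16 mm thick, 70 mm from the lever axis, z 74 to 111 mm. Rad, grows clockwise: 0 open, 1.8 shut at its stop; starts 0 to 0.35. Arm points at pi/2 + 1.8 - value from the press's x axis: open to -x, shut to +y over the bar. With the nut at 1.2: free to 0.9, then resists (about 5 N at the peg) till about 1.45, then snaps and stays shut.
- spare_press: Another leaf press of the same shape and size, with its own nut and lever, but with a blue board: not to be touched. Origin and axes as for the green one.

How it is judged:
On the way:
1. the green press's wing nut stands square across the bar while its lever is still open (value of joint nut between 0.94 and 1.46 rad and value of joint lever below 1.2 rad), for 0.2 s.
At the end, for the whole second after the job is handed in: The green press's lever is closed over the bar (joint at least 1.68 of 1.8 rad) and its wing nut stands square across the bar with the white tip on the press's -x side (1.2 rad, within 0.26 rad either way) (value of joint nut between 0.94 and 1.46 rad and value of joint lever above 1.68 rad); the robot touches nothing.
It fails at once if the blue press is touched with more than 2 N (contact force between any of the fingers, the arm and spare_press above 2 N).
It also fails if it takes over 51 s, if anything falls off the work surface, if the arm or the gripper's body presses on something with over 40 N, if the wrist force passes 120 N, or if a joint passes its speed limit or range.

ROBOT

A 7-joint arm with a two-finger parallel gripper is mounted at the origin on the work surface. World frame = base frame: x ahead of the robot, y to its left, z up, the work surface at z = 0. Lengths are in m, angles in rad, forces in N, time in s.
With the tool pointing down it reaches from about 0.425 to 0.825 m from the base axis. Payload 3.6 kg.
Tool frame: the origin (TCP) lies where the fingers leave the gripper's body, on its centre line; the fingertips stand 73 mm ahead of it and the grasp point (between the pads) lies 54 mm ahead of it; x points along the fingers, y is the direction in which the jaws open and shut, and the axes are right-handed (so a half turn about x gives the same grasp; the last joint's range is limited). The gripper opens to 85 mm and grips with 20 to 120 N. Pads are 22 mm wide; open, the fingers measure 114 mm over their backs; the gripper's body (76 mm by 85 mm) begins 54 mm behind the grasp point. The pads swing forward as they close: fully open they stand 13 mm farther back than shut.
Start: joints at [-1.161, 0.615, -0.013, 1.423, 0.008, 1.103, -0.04], TCP at [0.274, 0.589, 0.304] pointing down, gripper open.
Joint ranges: [-3.12, 3.12], [-0.3, 2.06], [-1.34, 1.32], [0.26, 2.42], [-1.36, 4.5], [0.01, 1.98], [-2.84, 2.84]. Speed limits (rad/s): [2.79, 2.79, 3.14, 3.14, 3.14, 3.14, 3.14].

INTERFACE

Orientations are given as a unit quaternion [x, y, z, w].
In Python, from station import arm, snapshot, camera_info, ticket gives the robot as it stands. Calls block until the motion is done:
- arm.movep(position, orientation): joint-space move of the TCP to a pose.
- arm.line_to(position, velocity=0.15, ori=None): straight line of the TCP; ori=None keeps the orientation; velocity is the mean speed in m/s.
- arm.move_j(angles): joint-space move.
- arm.move_gripper(opening, effort=None): opening from 0.0 (shut) to 1.0 (fully open); effort is the grip in N (None keeps the last); returns when the fingers have stopped.
- arm.pause(seconds).
- arm.ik(position, orientation): joint angles nearest the present ones, or None.
- snapshot(name): name is "side" or "top"; returns the picture (420x560x3 uint8, blue, green, red); there is no depth.
- camera_info(name): a dict with "fx", "fy", "cx", "cy" (pixels), "dist_coeffs" ([k1, k2, p1, p2, k3] as OpenCV has them; the pictures are not rectified), "R" (3x3) and "t" (3): a world point X has camera coordinates R X + t. Camera axes: x right, y down, z forward; pixel columns grow to the right and rows downward; lengths in m; the calibration is good to about 2 mm. A picture is of the moment at which its call begins. camera_info takes no time and is no camera call.
A pose or a line that the arm cannot do raises arm.MotionError and nothing moves.
- ticket.finish_job(): hands the job in, once; it reports no verdict.
Readings, each from a call of its own:
- arm.read_time(): time.
- arm.read_joint_positions(): joint angles.
- arm.read_dq(): joint speeds.
- arm.read_effort(): joint torques, N m.
- arm.read_tool_pos(): TCP position.
- arm.read_eef_rot(): TCP orientation.
- arm.read_ft_force(): force on the tool from outside, world axes, zero at the start.
- arm.read_wrist_torque(): the same for the moment, N m.
- arm.read_opening(): opening from 0.0 (shut) to 1.0 (fully open).
Only numpy, scipy, OpenCV 4.12 (cv2) and the standard library are available. Lean on these libraries where they do the work, as an engineer would, in place of code of your own. Each camera call takes 0.05 s, during which the arm holds its last target.

## Working session

There is one attempt and no reset: what is moved stays moved. The work goes in short steps, each a Python script; the robot and the scene stay as the last script left them, time stands still between calls to the robot, and variables do not carry over. Pictures are saved under pics/ and viewed, and the job is handed in when it is done.

```bash
mkdir -p pics; ls; python3 - <<'E'
from station import arm, snapshot, camera_info
import cv2
for n in("side","top"):
    cv2.imwrite(f"pics/{n}0.png",snapshot(n)); 
    c=camera_info(n); print(n,{k:(v.tolist() if hasattr(v,'tolist') else v) for k,v in c.items()})
print(arm.read_time(),arm.read_tool_pos(),arm.read_eef_rot())
E
```

```text
pics
side {'fx': 437.38625775951357, 'fy': 437.38625775951357, 'cx': 281.1127110719407, 'cy': 201.6818796880228, 'dist_coeffs': [-0.028391437548547633, 0.0, 0.0, 0.0, 0.0], 'R': [[0.6454123324964499, -0.7637647229889055, -0.010313533786834778], [-0.5473548232775589, -0.4530350006883561, -0.7036774727004507], [0.5327716382243746, 0.4598072814440651, -0.7104446814740287]], 't': [-0.3879311202787012, 0.3829332314214776, 0.4471987979310297]}
top {'fx': 424.51847010938246, 'fy': 424.51847010938246, 'cx': 285.92940876744143, 'cy': 211.65336162712157, 'dist_coeffs': [-0.006956763750293118, 0.0, 0.0, 0.0, 0.0], 'R': [[-0.10269870460753511, -0.9947088281140485, -0.0027061677535829324], [-0.9737790394319864, 0.10109226141546197, -0.203800728764217], [0.20299595669582268, -0.0182948614065309, -0.9790086514486294]], 't': [0.057944507259151214, 0.5880766365986432, 0.6525201501807404]}
0.1 [0.27414222 0.58878056 0.30286578] [ 0.15203805  0.69055615 -0.15363726  0.69022622]
```

View pics/top0.png

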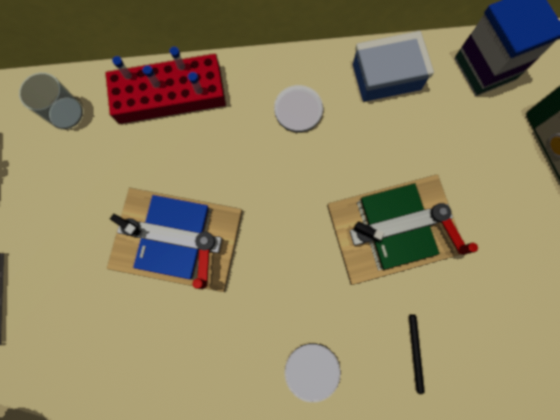

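View pics/side0.png

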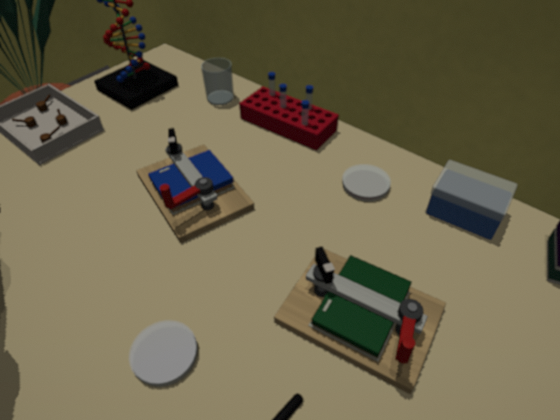

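The top view shows the green press at about (397,230): nut near (368,232), lever hub (441,212), red peg (472,247). The blue press is at (175,240). I'll zoom in next.

```bash
python3 - <<'E'
import cv2
a=cv2.imread('pics/top0.png')[165:295,315:490]
cv2.imwrite('pics/topz.png',cv2.resize(a,None,fx=4.5,fy=4.5,interpolation=cv2.INTER_CUBIC))
a=cv2.imread('pics/side0.png')[235:385,265:455]
cv2.imwrite('pics/sidez.png',cv2.resize(a,None,fx=4,fy=4,interpolation=cv2.INTER_CUBIC))
E
```

```text
(no output)
```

View pics/topz.png

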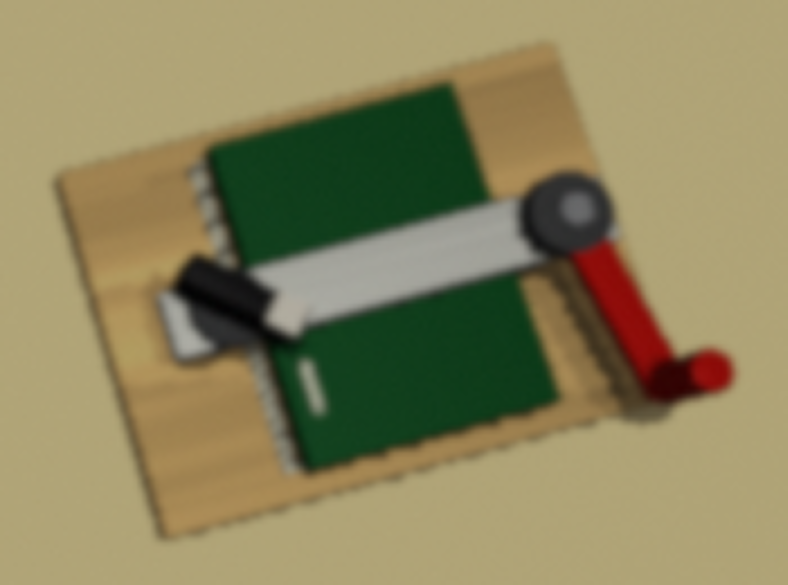

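View pics/sidez.png

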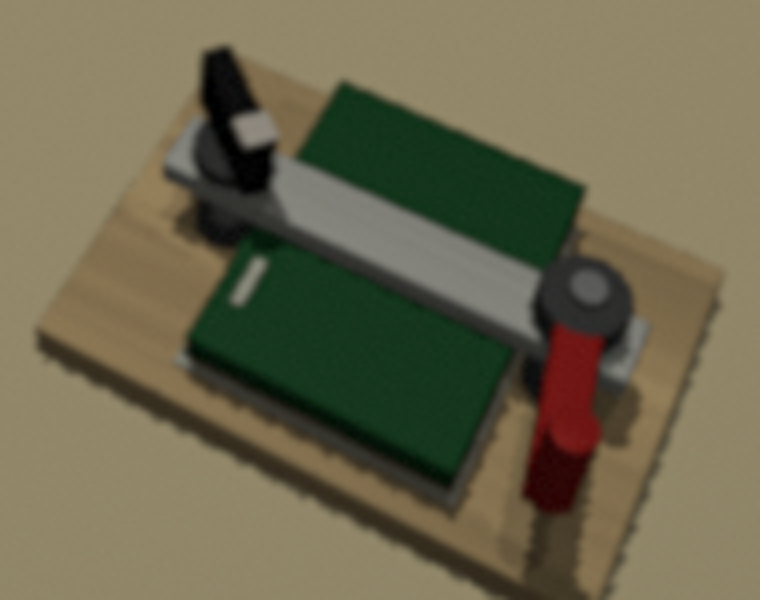

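Zoomed points (zoom/scale + crop offset): top view has wing centre ≈(247,296), peg top (712,371) and hub cap (577,207). Side view has wing centre ≈(237,92), peg top (575,435) and hub cap (590,287). I'll triangulate these.

```bash
cat > h.py <<'E'
import numpy as np, cv2
from station import arm, snapshot, camera_info, ticket
from scipy.spatial.transform import Rotation as Ro
def ray(n,p):
    c=camera_info(n);K=np.array([[c['fx'],0,c['cx']],[0,c['fy'],c['cy']],[0,0,1]])
    u=cv2.undistortPoints(np.array([[p]],float),K,np.array(c['dist_coeffs']))[0,0]
    R=np.array(c['R']);t=np.array(c['t']);return -R.T@t,R.T@np.array([u[0],u[1],1])
def plane(n,p,z):
    o,d=ray(n,p);return o+d*(z-o[2])/d[2]
def tri(a,b):
    o1,d1=ray('top',a);o2,d2=ray('side',b)
    s=np.linalg.lstsq(np.c_[d1,-d2],o2-o1,rcond=None)[0]
    p,q=o1+d1*s[0],o2+d2*s[1];return (p+q)/2,np.linalg.norm(p-q)
E
python3 - <<'E'
from h import *
np.set_printoptions(precision=4,suppress=True)
T=lambda x,y:(315+(x-1.75)/4.5,165+(y-1.75)/4.5)
S=lambda x,y:(265+(x-1.5)/4,235+(y-1.5)/4)
for nm,a,b,z in(('wing',(247,296),(237,92),.097),('peg',(712,371),(575,435),.111),('hub',(577,207),(590,287),.08)):
    p,e=tri(T(*a),S(*b));print(nm,p,e,plane('top',T(*a),z),plane('side',S(*b),z))
print('wing ends', plane('top',T(191,273),.097),plane('top',T(303,318),.097))
# base corners, both views
for a,b in(((160,538),(40,333)),((58,175),(243,55)),((550,43),(720,272))):
    print('corner',tri(T(*a),S(*b)))
# bar end
print('bar corners',plane('top',T(160,290),.057),plane('top',T(177,358),.057))
for q in((250,268),(520,200),(310,325),(525,268)): print(plane('top',T(*q),.057))
E
```

```text
wing [ 0.5398 -0.1303  0.0979] 0.0005597177669740431 [ 0.5397 -0.1303  0.097 ] [ 0.5407 -0.13    0.097 ]
peg [ 0.4963 -0.2834  0.1065] 0.00043307355966893274 [ 0.4958 -0.2812  0.111 ] [ 0.4939 -0.284   0.111 ]
hub [ 0.5627 -0.2589  0.0774] 0.00030179367297737653 [ 0.5622 -0.2578  0.08  ] [ 0.5611 -0.2594  0.08  ]
wing ends [ 0.5499 -0.1119  0.097 ] [ 0.53   -0.1486  0.097 ]
corner (array([ 0.4627, -0.1029,  0.0075]), np.float64(0.0024974092393225842))
corner (array([ 0.6118, -0.0828,  0.0096]), np.float64(0.007685220217803246))
corner (array([ 0.6415, -0.2847,  0.0149]), np.float64(0.00010274564054449262))
bar corners [ 0.551  -0.1069  0.057 ] [ 0.5251 -0.1097  0.057 ]
[ 0.5557 -0.1414  0.057 ]
[ 0.571 -0.246  0.057]
[ 0.5322 -0.1604  0.057 ]
[ 0.5451 -0.2434  0.057 ]
```

```bash
cat >> h.py <<'E'
np.set_printoptions(precision=4,suppress=True)
def q(adeg):
    a=np.radians(adeg);c,s=np.cos(a),np.sin(a)
    return Ro.from_matrix(np.array([[0,c,s],[0,s,-c],[-1,0,0]])).as_quat()
NUT=np.array([.540,-.130]);HUB=np.array([.5625,-.2585]);PSI=9.9
E
python3 - <<'E'
from h import *
for a in(151.5,99.9,-28.5,-80.1):
    print(a,arm.ik([*NUT,.144],q(a)),arm.ik([*NUT,.26],q(a)))
for v in(.058,.9,1.8):
  th=np.degrees(np.pi/2+1.8-v)+PSI; p=HUB+.07*np.array([np.cos(np.radians(th)),np.sin(np.radians(th))])
  print(v,th,p,[arm.ik([*p,.150],q(th+d)) for d in(90,-90)])
E
```

```text
151.5 [ 0.4104  0.6991 -0.3353  1.8571  0.3599  0.645   2.5018] [ 0.3252  0.5223 -0.1953  1.7551  0.1263  0.8764  2.7185]
99.9 [ 0.2652  0.679  -0.1064  1.8619  0.1173  0.6067  1.8294] [ 0.1507  0.5162  0.0702  1.7608 -0.0454  0.8662  1.9848]
-28.5 [-0.0283  0.7041  0.3563  1.8714 -0.3906  0.6348  0.0708] [-0.1398  0.5619  0.5269  1.77   -0.3481  0.9035  0.0411]
-80.1 [-0.1434  0.7425  0.5495  1.875  -0.5875  0.6906 -0.6433] [-0.2472  0.6049  0.7137  1.7732 -0.4776  0.9441 -0.7315]
0.058 199.70924791178942 [ 0.4966 -0.2821] [array([ 0.1479,  0.7478,  0.5409,  1.8263, -0.5571,  0.7237, -0.2274]), array([ 0.5581,  0.688 , -0.1261,  1.8128,  0.1326,  0.6489,  2.2694])]
0.9 151.46620156177408 [ 0.501  -0.2251] [array([-0.1612,  0.8638,  0.9391,  1.8946, -0.9141,  0.8862, -0.817 ]), array([ 0.3127,  0.6635,  0.108 ,  1.88  , -0.1171,  0.6041,  1.5673])]
1.8 99.89999999999999 [ 0.5505 -0.1895] [array([-0.3004,  1.0012,  1.1306,  1.8024, -1.0446,  1.0781, -1.7329]), array([ 0.1372,  0.7111,  0.2529,  1.7888, -0.2645,  0.6748,  0.7118])]
```

```bash
python3 - <<'E'
from h import *
arm.movep([*NUT,.24],q(-28.5))
arm.line_to([*NUT,.146],0.1)
print(arm.read_time(),arm.read_tool_pos(),arm.read_ft_force())
cv2.imwrite('pics/s1.png',snapshot('side'))
cv2.imwrite('pics/t1.png',snapshot('top'))
arm.move_gripper(0.0,80)
print(arm.read_time(),arm.read_opening(),arm.read_tool_pos(),arm.read_ft_force(),arm.read_wrist_torque())
a=cv2.imread('pics/s1.png')[185:385,235:455]
cv2.imwrite('pics/s1z.png',cv2.resize(snapshot('side')[185:385,235:455],None,fx=3,fy=3,interpolation=cv2.INTER_CUBIC))
E
```

```text
3.9083 [ 0.5404 -0.1302  0.1466] [ 0.2948 -0.6682  0.2406]
4.6833 0.12428755196506167 [ 0.5408 -0.1305  0.1463] [ 1.5273 -0.6937  0.8895] [-0.1782 -0.3245 -0.1131]
```

View pics/s1z.png

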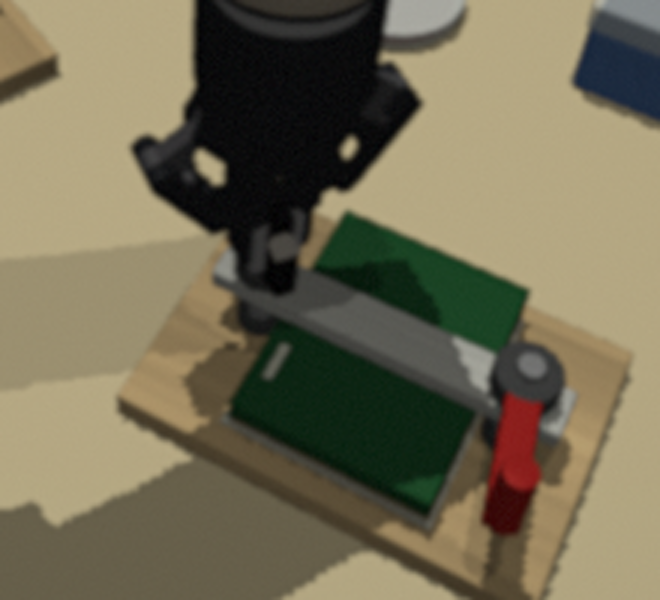

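The wing is held: white tip at zoom (285,245), opening about 11 mm with low forces. Turning it now.

```bash
python3 - <<'E'
from h import *
p=arm.read_tool_pos()
for a in(-45,-62,-80.1):
    arm.line_to(p,0.03,ori=q(a))
    print(arm.read_time(),arm.read_tool_pos(),arm.read_ft_force(),arm.read_wrist_torque(),arm.read_opening())
m=Ro.from_quat(arm.read_eef_rot()).as_matrix();print(np.degrees(np.arctan2(m[1,1],m[0,1])))
arm.move_gripper(1.0)
print(arm.read_time(),arm.read_ft_force())
arm.line_to([p[0],p[1],.24],0.2)
v=.058;th=np.radians(199.7);P=HUB+.07*np.array([np.cos(th),np.sin(th)])
arm.movep([*P,.26],q(199.7-90))
for n in('top','side'): cv2.imwrite(f'pics/{n}2.png',snapshot(n))
a=cv2.imread('pics/side2.png')[185:385,235:455]
cv2.imwrite('pics/s2z.png',cv2.resize(a,None,fx=3,fy=3,interpolation=cv2.INTER_CUBIC))
print(arm.read_time())
E
```

```text
5.175 [ 0.5406 -0.1307  0.1464] [ 0.7087 -0.4844  1.1921] [-0.2763  0.0042 -0.0732] 0.12172516806794816
5.625 [ 0.5404 -0.1305  0.1464] [-0.6538 -0.7339  2.5501] [-0.1834  0.2387 -0.0047] 0.12258319014197108
6.0917 [ 0.5403 -0.1301  0.1464] [-2.154   1.197   4.8585] [ 0.0541  0.4317 -0.0059] 0.12350614010617614
-80.0347417011949
6.8083 [0.1997 0.4963 0.0173]
9.5167
```

View pics/s2z.png

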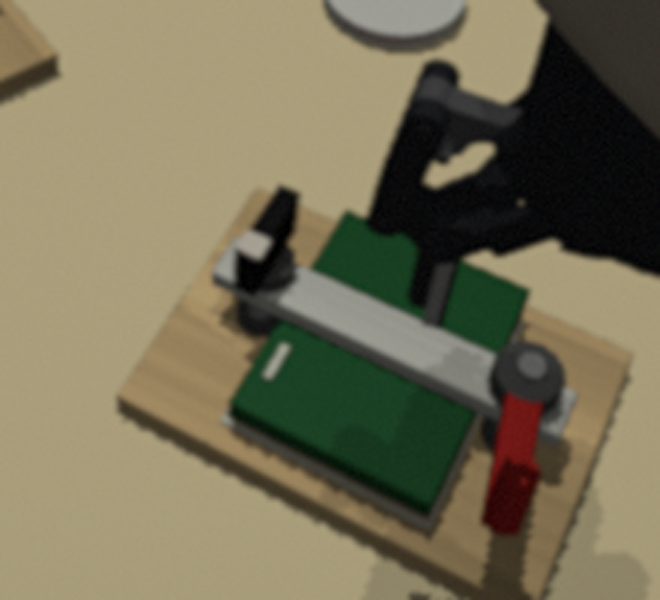

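View pics/top2.png

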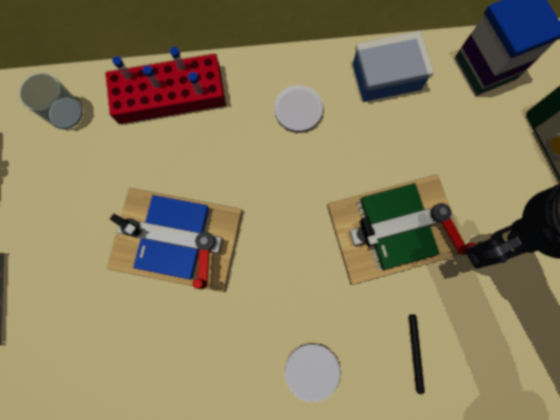

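The wing now stands across the bar, white tip toward -x (side zoom (255,243)). I'll zoom in on the top view to check the angle.

```bash
python3 - <<'E'
import cv2
a=cv2.imread('pics/top2.png')[200:260,335:415]
cv2.imwrite('pics/t2z.png',cv2.resize(a,None,fx=9,fy=9,interpolation=cv2.INTER_CUBIC))
E
```

```text
(no output)
```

View pics/t2z.png

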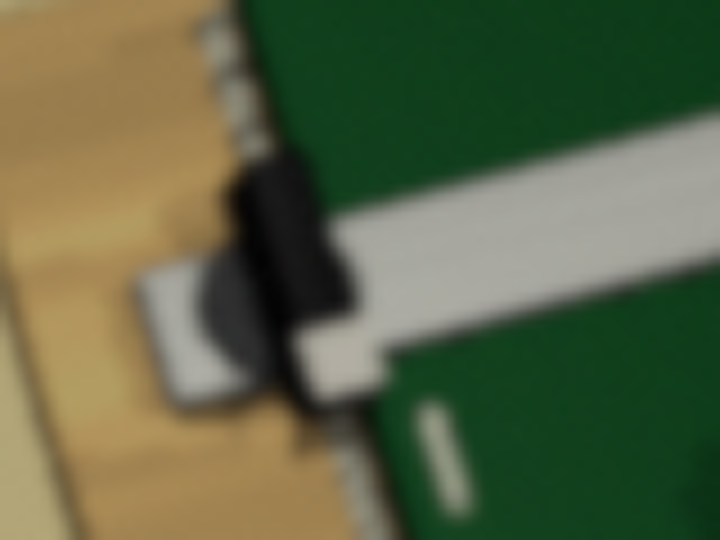

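The wing runs from zoom (275,165) to (352,395), 18.5° off vertical. The bar's normal is about 15.4°, so the wing is within about 3° of square. Now the lever.

```bash
python3 - <<'E'
from h import *
def peg(v):
    th=np.pi/2+1.8-v+np.radians(PSI);return HUB+.0702*np.array([np.cos(th),np.sin(th)]),np.degrees(th)-90
P,a=peg(.058)
arm.line_to([*P,.151],0.12,ori=q(a))
print(arm.read_time(),arm.read_ft_force())
arm.move_gripper(0.0,40)
print(arm.read_time(),arm.read_opening(),arm.read_ft_force(),arm.read_tool_pos())
if .1<arm.read_opening()<.3:
  for v in np.linspace(.058,.85,6)[1:]:
    P,a=peg(v);arm.line_to([*P,.151],0.06,ori=q(a));print(round(v,2),arm.read_opening(),arm.read_ft_force(),arm.read_tool_pos()-[*P,.151])
cv2.imwrite('pics/s3z.png',cv2.resize(snapshot('side')[185:385,235:455],None,fx=3,fy=3,interpolation=cv2.INTER_CUBIC))
print(arm.read_time())
E
```

```text
10.575 [-0.2687 -0.4585 -0.7866]
11.2167 0.17439276632630857 [-0.6772 -0.1262  1.9462] [ 0.4964 -0.2822  0.1512]
0.22 0.17326531144003787 [-1.4698 -0.5903  2.131 ] [-0.     -0.0001  0.0001]
0.37 0.17131991271726071 [-2.436   0.2755  3.0907] [-0.0001 -0.0002  0.0001]
0.53 0.17206584928108706 [-2.7539  1.0566  5.1198] [-0.0002 -0.0002  0.0001]
0.69 0.17492988523041408 [-4.5471  1.9122  4.7991] [-0.0003 -0.0001  0.0001]
0.85 0.17877159939497306 [-3.4392  2.8027  7.0891] [-0.0004 -0.      0.    ]
12.9333
```

View pics/s3z.png

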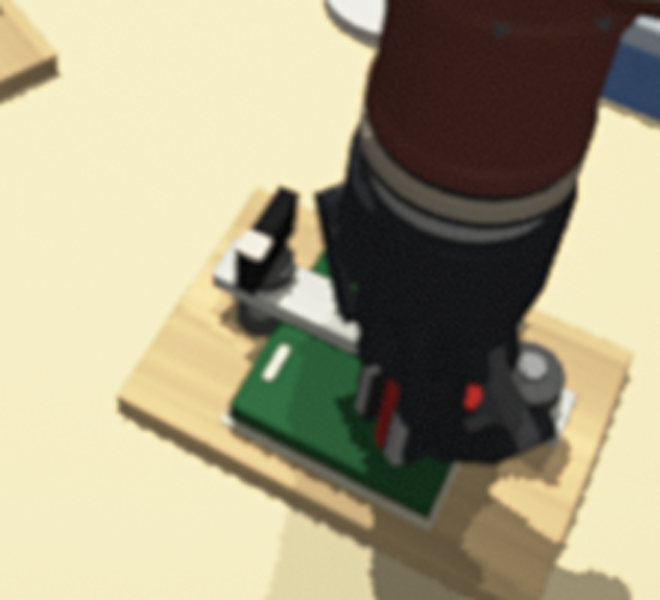

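The peg is held in the jaws at zoom (390,410) and the lever is following; the wing is unchanged. Continuing to the stop.

```bash
python3 - <<'E'
from h import *
def peg(v):
    th=np.pi/2+1.8-v+np.radians(PSI);return HUB+.0702*np.array([np.cos(th),np.sin(th)]),np.degrees(th)-90
for v in [1.0,1.15,1.3,1.4,1.5,1.6,1.7,1.78]:
    P,a=peg(v);arm.line_to([*P,.151],0.06,ori=q(a));f=arm.read_ft_force();print(round(v,2),arm.read_opening(),f,arm.read_tool_pos()-[*P,.151])
    if np.linalg.norm(f)>45: break
arm.move_gripper(1.0)
print(arm.read_ft_force())
arm.line_to([*P,.26],0.12)
arm.movep([.45,-.42,.30],q(a))
for n in('top','side'): cv2.imwrite(f'pics/{n}4.png',snapshot(n))
a=cv2.imread('pics/side4.png')[185:385,235:455]
cv2.imwrite('pics/s4z.png',cv2.resize(a,None,fx=3,fy=3,interpolation=cv2.INTER_CUBIC))
a=cv2.imread('pics/top4.png')[165:295,315:490]
cv2.imwrite('pics/t4z.png',cv2.resize(a,None,fx=4.5,fy=4.5,interpolation=cv2.INTER_CUBIC))
print(arm.read_time())
E
```

```text
1.0 0.17300886679771216 [-4.1796  2.8811  6.0507] [-0.0005  0.0001 -0.    ]
1.15 0.17592425122969402 [-4.7828  3.164   7.208 ] [-0.0008 -0.0001 -0.0003]
1.3 0.1731508260931846 [-5.1448  3.5264  5.7814] [-0.0011 -0.     -0.0004]
1.4 0.1696851153956838 [-6.5975  3.7145  5.2434] [-0.002  -0.0009 -0.0005]
1.5 0.1735701292974692 [-4.9823  4.6265  6.8583] [-0.0019 -0.0005 -0.0006]
1.6 0.17273838175716594 [-0.8771  5.4569  1.4346] [-0.0002  0.0002 -0.0004]
1.7 0.17035068781414792 [-2.4     4.4926  2.3246] [ 0.0003  0.0003 -0.0003]
1.78 0.17095621597502517 [-1.8847  4.9541  1.5502] [ 0.      0.0002 -0.0001]
[-0.5528  0.0948  0.3779]
18.0667
```

View pics/s4z.png

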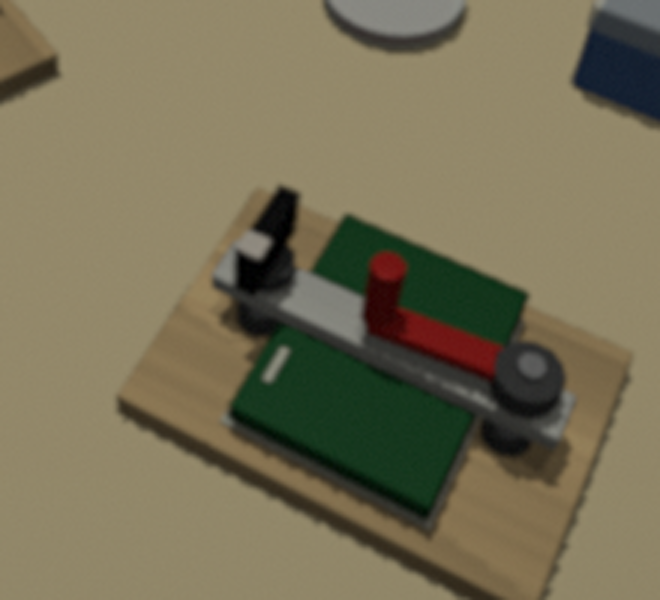

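View pics/t4z.png

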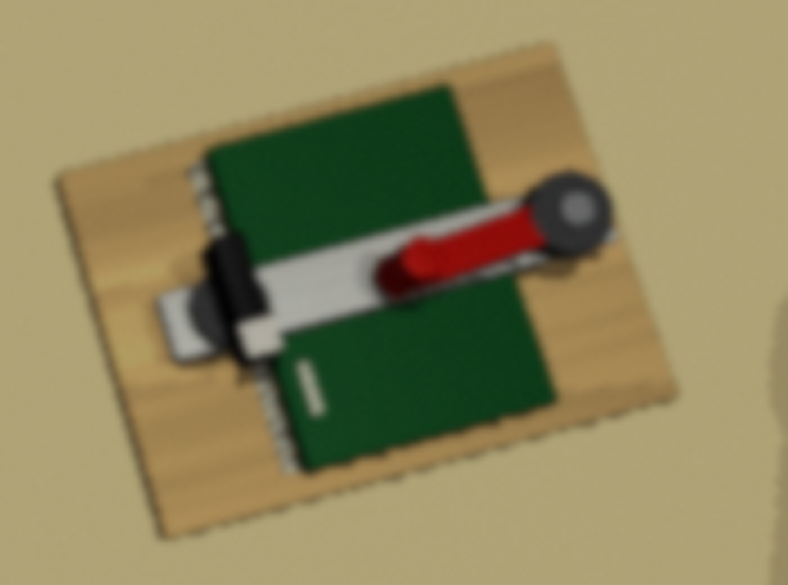

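The lever lies over the bar: peg top at top zoom (425,258) and side zoom (388,266). The wing is still square with its white tip on -x. I'll compute the lever value.

```bash
python3 - <<'E'
from h import *
T=lambda x,y:(315+(x-1.75)/4.5,165+(y-1.75)/4.5)
S=lambda x,y:(235+(x-1)/3,185+(y-1)/3)
a,b=T(425,258),S(388,266)
p,e=tri(a,b)
for P in(p,plane('top',a,.110),plane('side',b,.110)):
    d=P[:2]-HUB;print(P,np.pi/2+1.8+np.radians(PSI)-np.arctan2(d[1],d[0]),np.linalg.norm(d))
w0,w1=plane('top',T(228,243),.097),plane('top',T(266,350),.097)
print('wing',np.pi+1.2+np.radians(PSI)-np.arctan2(*(w1-w0)[[1,0]])%(2*np.pi))
E
```

```text
[ 0.5449 -0.1908  0.1097] 1.7188137047233565 0.06996433904193176
[ 0.5447 -0.1905  0.11  ] 1.7167036273240983 0.0702762162181083
[ 0.5449 -0.191   0.11  ] 1.7179171984677746 0.06975651206225644
wing 1.1742918079113127
```

The wing reads about 1.17 rad, which is good. The lever reads about 1.72, only just above 1.68, so I'll regrip it and press to the stop by force.

```bash
python3 - <<'E'
from h import *
def peg(v):
    th=np.pi/2+1.8-v+np.radians(PSI);return HUB+.0702*np.array([np.cos(th),np.sin(th)]),np.degrees(th)-90
P,a=peg(1.74)
arm.movep([*P,.26],q(a))
arm.line_to([*P,.151],0.12)
print(arm.read_ft_force())
arm.move_gripper(0.0,40)
tx=np.array([np.cos(np.radians(PSI)),np.sin(np.radians(PSI))])
print(arm.read_opening(),arm.read_ft_force()[:2]@tx)
for v in np.arange(1.75,1.93,.02):
    P,a=peg(v);arm.line_to([*P,.151],0.03,ori=q(a));f=arm.read_ft_force()
    d=arm.read_tool_pos()[:2]-HUB
    print(round(v,2),f[:2]@tx,np.pi/2+1.8+np.radians(PSI)-np.arctan2(d[1],d[0]))
    if abs(f[:2]@tx)>20: break
arm.move_gripper(1.0)
print(arm.read_ft_force())
arm.line_to([*P,.26],0.12)
arm.movep([.45,-.42,.30],q(a))
for n in('top','side'): cv2.imwrite(f'pics/{n}5.png',snapshot(n))
A=cv2.imread('pics/side5.png')[185:385,235:455];B=cv2.imread('pics/top5.png')[165:295,315:490]
A=cv2.resize(A,(660,600),interpolation=cv2.INTER_CUBIC);cv2.imwrite('pics/s5z.png',A)
cv2.imwrite('pics/t5z.png',cv2.resize(B,None,fx=4.5,fy=4.5,interpolation=cv2.INTER_CUBIC))
print(arm.read_time())
E
```

```text
[-1.5709  0.1855  0.0851]
0.17472755886394795 -0.02818902921676501
1.75 -1.293167567106334 1.7471348754738676
1.77 0.30365371436335975 1.7777132152278663
1.79 -0.05602481736430713 1.7960751027500133
1.81 -0.07374861444990102 1.8145599624629372
1.83 -2.113435225006376 1.8184537113271562
1.85 -4.918394690369556 1.8222893891006517
1.87 -7.986069169080899 1.8250103689311288
1.89 -10.107339169067206 1.8280430708509359
1.91 -11.73347492650864 1.8319221735768076
[ 0.5082 -0.4119 -0.1383]
25.8583
```

View pics/t5z.png

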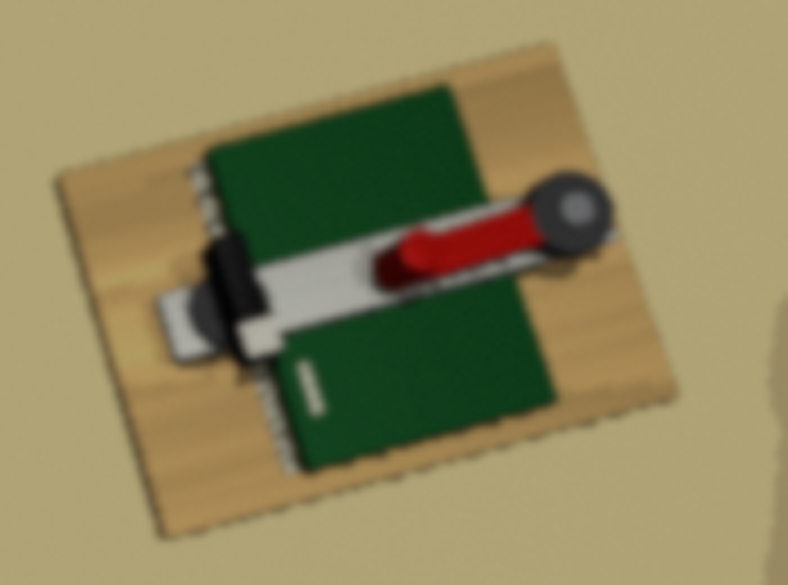

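View pics/s5z.png

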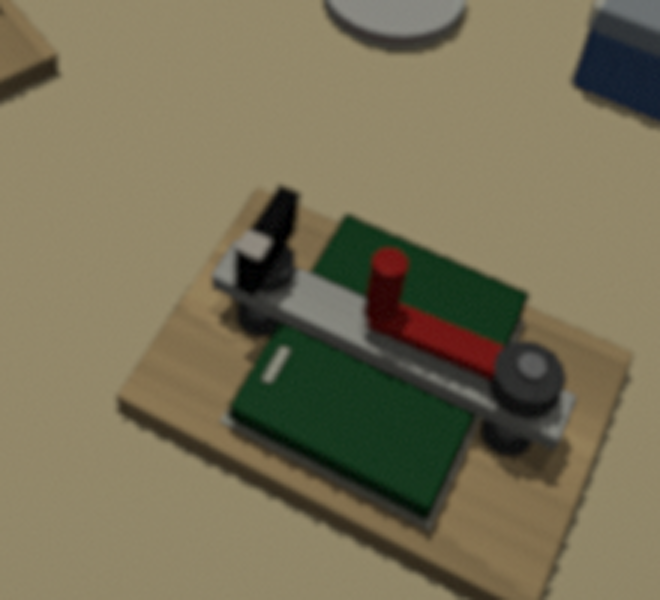

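The lever hit its hard stop at about 1.815 on my scale (nominal 1.8). After release the peg top is at top zoom (420,250), about 8 px further than before. The wing is still square, with white on -x at (262,336), and the arm is clear. Handing in.

```bash
python3 - <<'E'
from h import *
print(arm.read_ft_force(),arm.read_time())
ticket.finish_job()
E
```

```text
[ 0.5247 -0.4233 -0.1586] 25.8583
the job is handed in; nothing more can be done
```

The green press is closed and the job is handed in, at about 26 s on the robot's clock. The hand-in reports no verdict, so the figures below are my own measurements.

- **Wing nut:** I gripped the wing and turned it clockwise from about 0.3 rad while the lever was still open. A camera check afterwards put it within about 3° of square. After the lever was closed it measured about 1.17 rad, with the white tip on the press's -x side. It looked unchanged in the last pictures.
- **Lever:** I gripped the peg and swung it through the resistance until it snapped over the bar, then let go. The camera check then gave only about 1.72 rad, although I had driven it to 1.78. That was close to the 1.68 limit, so I gripped it again and pressed it towards the stop. Resistance began at about 1.815 rad on my scale (nominal stop 1.8) and reached about 12 N.
- **Last pictures:** After release the peg sits a few millimetres further on, over the bar. I did not recompute its angle from those pictures.
- **Clearance:** At hand-in the gripper was clear of the press and the wrist force was under 1 N. I sent no moves near the blue press, and none of the pictures showed it disturbed.

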